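Seat a chair rung in the tilting boring cradle and hold it at the marked angle

TASK

With the cradle of the boring jig lying flat, push the maple rung along its trough into the steel socket until you feel it come home on the stop hidden inside. Then lift the cradle by its wooden side handle until the black pointer stands on the red mark, and finish while still holding it there, steady, for the boring: only your grip carries it, and it drops if you let go. Do not shift the red mark or disturb the tools lying round the jig.

Things in the scene. Friction and masses are not known exactly. Their poses are not given: they have to be found in the camera images.
- jig: Tilting boring jig screwed to the bench: plywood base board 150 (x) x 410 (y) x 18 mm. Origin: centre of its underside; x across it, away from the robot, y along it towards the rung's free end (to the robot's left), z up. The hinge pin runs along x at y -170, z 46 mm. An upright aluminium quadrant plate with ticks every 5 degrees stands at x -62 mm, radius 128 mm about the pin.
- cradle_hinge (a point): Centre of the hinge pin, 46 mm above the bench, fixed to the jig, axes as the jig's. All points of the cradle swing about it in the jig's y-z plane, from +y towards +z.
- cradle (a joint): Tilt of the cradle, rad: 0 lying flat on its rest (always so at the start), growing as the handle end swings up, to 1.0 at most. Wooden board 80 x 276 x 16 mm with a V trough on top, 0.85 kg. Nothing locks it: almost frictionless hinge, it falls back if let go. 4 to 6 N upwards at the handle lifts it; a push of more than 25 N on the rung's end might too.
- cradle_grip (a point): Where to hold the cradle: middle of a round dark wooden grip, 21 mm in diameter and 74 mm long, that sticks out level from the cradle's side towards the robot (along jig -x). The point lies on its axis: cradle flat, at x -103 mm, y +240 mm from the pin, 66 mm above the bench. Moves with the cradle; being round it can turn in the fingers. Free below and at both sides.
- pointer_tip (a point): Tip of the black pointer needle, fixed to the cradle and turning with it in front of the quadrant plate, 115 mm from the pin. The point's y axis points from the pin along the pointer (and the cradle); x is the jig's x.
- mark_tip (a point): The red mark: a red 4 mm wide radial strip on the quadrant plate, with a red 12 x 13 mm clip on the rim. The point lies on its middle line, 115 mm from the pin, where the pointer's tip comes when it is on the mark; the point's y axis points from the pin along the mark. Stays where it was set; do not push it.
- mark (a joint): Angle of the red mark, rad, on the same scale as cradle: the pointer is on the mark when both values are equal. Differs each time, 0.26 to 0.70.
- rung: Loose turned maple chair rung, 26 mm in diameter, 282 mm long, 0.07 to 0.14 kg, lying in the cradle's V trough, axis 77 mm above the bench and parallel to the jig's y (its own axes lie 0.31 rad off: use its two end points). It starts just outside the socket's mouth, 20 to 85 mm short of its seat. Sliding it takes 1 to 2 N.
- rung_socket_end (a point): Centre of the rung's end face that goes into the socket (the end towards the pin).
- rung_free_end (a point): Centre of the rung's other end face, about 18 mm in diameter: push here, along the jig's -y. It stands out 30 mm or more beyond the trough's end, also when the rung is home; nothing is beside it, and below it only the base board or the bench.
- stop_face (a point): Centre of the flat brass stop that the rung's end butts on, hidden in the steel socket on the cradle (tube 46 mm outside, 32 mm bore, mouth 62 mm from the pin). Screwed 12 to 42 mm from the pin, different each time; does not yield. The point's y axis points out of the socket along the rung: the rung is home when rung_socket_end has y = 0 in this frame.
- gauge: Bystander: sliding bevel gauge, dark brown stock, 24 x 121 x 17 mm, on the bench between robot and jig, near the quadrant. Leave it.
- pencil: Bystander: yellow marker pencil with black end, 22 x 141 x 10 mm, on the bench behind the jig. Leave it.
- driver: Bystander: red screwdriver, 78 x 201 x 31 mm, on the bench behind the jig. Leave it.

How it is judged:
By the outcome, as a careful person would: the job done as asked, in the order asked, and still so for the second after the job is handed in, while the arm keeps its last pose, push and grip.
It also fails if it takes over 48 s, if anything falls off the work surface, if the arm or the gripper's body presses on something with over 40 N, if the wrist force passes 120 N, or if a joint passes its speed limit or range.

ROBOT

A 6-joint arm with a two-finger parallel gripper is mounted at the origin on a cart in front of the work surface, level with it; the furniture and walls round the work are solid. World frame = base frame: x ahead of the robot, y to its left, z up, the work surface at z = 0. Lengths are in m, angles in rad, forces in N, time in s.
With the tool pointing down it reaches from about 0.375 to 0.9 m from the base axis. Payload 3.1 kg.
Tool frame: the origin (TCP) lies between the finger pads, 19 mm behind the fingertips; this is the grasp point; z points along the fingers, y is the line along which they close (so a half turn about z gives the same grasp; the last joint's range is limited). The gripper opens to 85 mm and grips with 20 to 120 N. Pads are 22 mm wide; open, the fingers measure 114 mm over their backs; the gripper's body (76 mm by 85 mm) begins 54 mm behind the grasp point. The pads swing forward as they close: fully open they stand 13 mm farther back than shut.
Start: joints at [1.004, 0.527, 1.433, -0, 1.181, -0.178], TCP at [0.236, 0.579, 0.25] pointing down, gripper open.
Joint ranges: [-3.08, 3.08], [-0.75, 2.2], [0.22, 2.44], [-1.43, 4.57], [0, 2.65], [-2.85, 2.85]. Speed limits (rad/s): [2.79, 2.79, 3.14, 3.14, 3.14, 3.14].

INTERFACE

Orientations are given as a unit quaternion [x, y, z, w].
In Python, from station import sense, snapshot, camera_params, sign_off gives the robot as it stands.
- The arm moves only by the shell command python3 -m handwheel 'ROWS' [OPENING] [FORCE]. ROWS is JSON, a list that holds one entry, the list of rows, each a list of 4 numbers: the shift along the tool's x, y, z in units of 25 mm (1.0 is 25 mm), then the turn about the tool's z in units of 6 degrees (1.0 is 6 degrees). A call has 1 to 20 rows; each row shifts and turns the commanded pose from where the row before left it, along the tool's axes as they then stand; what a row does not reach is not made up. A row lasts 1/8 s, in which the tool goes at most 62.5 mm and 10.7 degrees, less where a joint would pass 70% of its speed; a pose out of reach is approached as far as the arm can. A call is refused whole if a number of a shift passes 1 or a number of a turn 1, either way. A call with a gripper value outside its range is refused whole. OPENING is the finger opening in mm, from 0 to 85.4, set as the call begins (- or left out, the last holds). The fingers move at their own pace and stop on an object; FORCE is the grip in N (left out, the last holds). Time passes only in rows, so rows that do not move let the fingers close. It gives the time, the measured TCP pose, the force, the opening and the grip force at its end, in the units of the state.
- sense(): the state, without advancing time (a new reading comes with each control period).
- snapshot(name): name is "side" or "top" or "wrist"; returns (picture, depth): 420x560x3 uint8, red, green, blue; 420x560 float32, m along the optical axis (not along the pixel's ray), 0 where there is no reading.
- camera_params(name): a dict with "mtx" (3x3 intrinsics, pixels), "D" ([k1, k2, p1, p2, k3] as OpenCV has them; the pictures are not rectified), "extrinsics" (4x4, takes a point from camera to world coordinates); the wrist camera has in their place "hand_eye" (4x4, takes a point from camera to tool coordinates, whose origin is the TCP and whose axes are the flange's). Camera axes: x right, y up, looking along -z (the intrinsics and any distortion apply to the point x, -y, -z); pixel columns grow to the right and rows downward; lengths in m; the calibration is good to about 2 mm. A picture is of the moment at which its call begins: read the wrist's pose just before it. camera_params takes no time and is no camera call.
- sign_off(): hands the job in; it is judged then, once.
The state is a dict: "t": time; "q": joint angles; "qd": joint speeds; "tau": joint torques, N m; "tcp_pos": TCP position; "tool_rot": TCP orientation; "force": force on the tool from outside, world axes, zero at the start; "ft_torque": the same for the moment, N m; "finger_gap": opening from 0.0 (shut) to 1.0 (fully open); "gripper_force": force on a finger pad.
Only numpy, scipy, OpenCV 4.12 (cv2) and the standard library are available. Lean on these libraries where they do the work, as an engineer would, in place of code of your own. Each camera call takes 0.05 s, during which the arm holds its last target. There are 200 camera calls.

## Working session

There is one attempt and no reset: what is moved stays moved. The work goes in short steps, Python scripts to look and compute and a shell command to move; the robot and the scene stay as the last step left them, time stands still between calls to the robot, and variables do not carry over. Pictures are saved under pics/ and viewed, at most 10 in all, crops included, and the job is handed in when it is done.

```bash
ls; mkdir -p pics; python3 - <<'E'
from station import *
import cv2,numpy as np
s=sense();print({k:np.round(v,3).tolist() for k,v in s.items()})
for n in("side","top"):
    p,d=snapshot(n);cv2.imwrite(f"pics/{n}0.png",p[:,:,::-1]);np.savez(f"{n}0.npz",p=p,d=d)
    c=camera_params(n);print(n,{k:np.round(v,3).tolist() for k,v in c.items()})
print(camera_params("wrist"))
E
```

```text
pics
{'t': 0.0, 'q': [1.004, 0.529, 1.434, -0.0, 1.181, -0.179], 'qd': [0.001, -0.0, -0.0, -0.002, -0.0, -0.001], 'tau': [0.0, -44.234, -17.803, -0.0, 0.008, -0.0], 'tcp_pos': [0.236, 0.578, 0.249], 'tool_rot': [0.193, 0.981, -0.001, -0.0], 'force': [0.847, -0.053, -0.376], 'ft_torque': [-0.002, 0.006, 0.007], 'gripper_force': 0.0, 'finger_gap': 0.999}
side {'mtx': [[514.831, 0.0, 274.946], [0.0, 514.831, 207.79], [0.0, 0.0, 1.0]], 'D': [-0.196, 0.0, 0.0, 0.0, 0.0], 'extrinsics': [[-0.998, 0.047, -0.031, 0.513], [-0.055, -0.675, 0.735, 0.394], [0.013, 0.736, 0.677, 0.715], [0.0, 0.0, 0.0, 1.0]]}
top {'mtx': [[481.2, 0.0, 272.916], [0.0, 481.2, 211.566], [0.0, 0.0, 1.0]], 'D': [-0.094, 0.0, 0.0, 0.0, 0.0], 'extrinsics': [[-0.013, 0.995, -0.097, 0.466], [-1.0, -0.013, 0.003, -0.285], [0.002, 0.097, 0.995, 0.907], [0.0, 0.0, 0.0, 1.0]]}
{'mtx': array([[341.01059396,   0.        , 286.19780776],
       [  0.        , 341.01059396, 214.30968049],
       [  0.        ,   0.        ,   1.        ]]), 'D': array([-0.07531478,  0.        ,  0.        ,  0.        ,  0.        ]), 'hand_eye': array([[ 1.76526936e-03,  9.44875104e-01,  3.27426207e-01,
         8.43499604e-02],
       [ 9.99998341e-01, -1.52122850e-03, -1.00143325e-03,
        -1.19636169e-04],
       [-4.48139269e-04,  3.27427432e-01, -9.44876223e-01,
        -1.23111356e-01],
       [ 0.00000000e+00,  0.00000000e+00,  0.00000000e+00,
         1.00000000e+00]])}
```

View pics/side0.png

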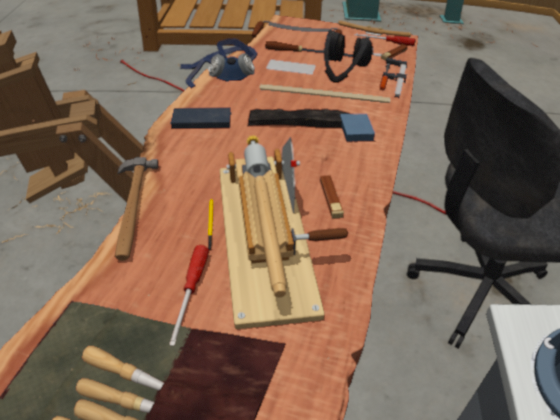

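View pics/top0.png

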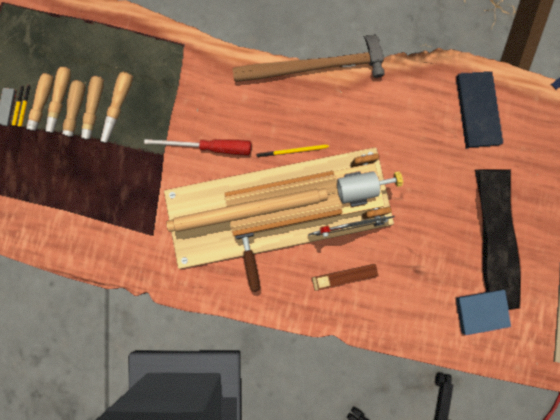

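The side view shows the rung's free end at about (279,288), the grip from (306,236) to (347,233) and the red clip at (296,163). The top view shows the free end at (171,226), the grip from (247,245) to (254,290), the red mark at (325,231) and the plate running from (310,236) to (393,221). Next I'll enlarge both to get exact pixels.

```bash
cat > h.py <<'E'
import numpy as np,cv2
from station import *
from scipy.spatial.transform import Rotation as R
def cam(n,s=None):
    c=camera_params(n)
    if n=="wrist":
        T=np.eye(4);T[:3,:3]=R.from_quat(s["tool_rot"]).as_matrix();T[:3,3]=s["tcp_pos"]
        E=T@c["hand_eye"]
    else: E=c["extrinsics"]
    return c["mtx"],c["D"],np.array(E)
def ray(C,uv):
    K,D,E=C
    p=cv2.undistortPoints(np.array([[uv]],float),np.array(K),np.array(D))[0,0]
    d=E[:3,:3]@np.array([p[0],-p[1],-1]);return E[:3,3],d/np.linalg.norm(d)
def plane(C,uv,z,n=(0,0,1)):
    o,d=ray(C,uv);n=np.array(n);return o+d*((z-n@o)/(n@d))
def tri(*cu):
    A=np.zeros((3,3));b=np.zeros(3);rs=[ray(*c) for c in cu]
    for o,d in rs: P=np.eye(3)-np.outer(d,d);A+=P;b+=P@o
    x=np.linalg.solve(A,b);e=[np.linalg.norm((np.eye(3)-np.outer(d,d))@(x-o)) for o,d in rs]
    return x,max(e)
def proj(C,X):
    K,D,E=C;p=np.linalg.inv(E)@np.r_[X,1];q=np.array([[p[0],-p[1],-p[2]]])
    return cv2.projectPoints(q,np.zeros(3),np.zeros(3),np.array(K),np.array(D))[0][0,0]
E
python3 - <<'E'
from h import *
a=cv2.imread("pics/side0.png")[130:330,210:360];b=cv2.imread("pics/top0.png")[140:300,155:415]
cv2.imwrite("pics/sc.png",cv2.resize(a,None,fx=3,fy=3,interpolation=cv2.INTER_CUBIC))
cv2.imwrite("pics/tc.png",cv2.resize(b,None,fx=3,fy=3,interpolation=cv2.INTER_CUBIC))
for n in("side","top"):
    z=np.load(n+"0.npz");h=cv2.cvtColor(z["p"],cv2.COLOR_RGB2HSV)
    m=((h[...,0]<4)|(h[...,0]>176))&(h[...,1]>190)&(h[...,2]>90)
    k,l,st,ce=cv2.connectedComponentsWithStats(m.astype(np.uint8))
    print(n,[(st[i].tolist(),ce[i].round(1).tolist()) for i in range(1,k) if st[i,4]>8])
E
```

```text
side [([387, 37, 28, 7, 113], [401.5, 39.4]), ([291, 161, 5, 5, 21], [293.0, 163.1]), ([185, 246, 24, 44, 500], [196.5, 265.4])]
top [([200, 140, 51, 15, 525], [227.4, 146.4]), ([321, 227, 9, 5, 33], [324.6, 229.1])]
```

View pics/sc.png

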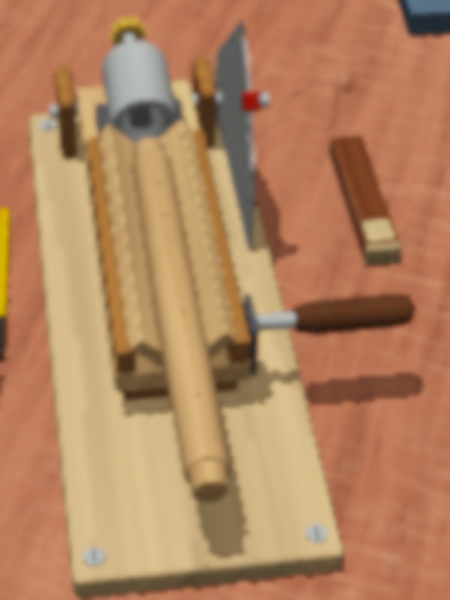

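View pics/tc.png

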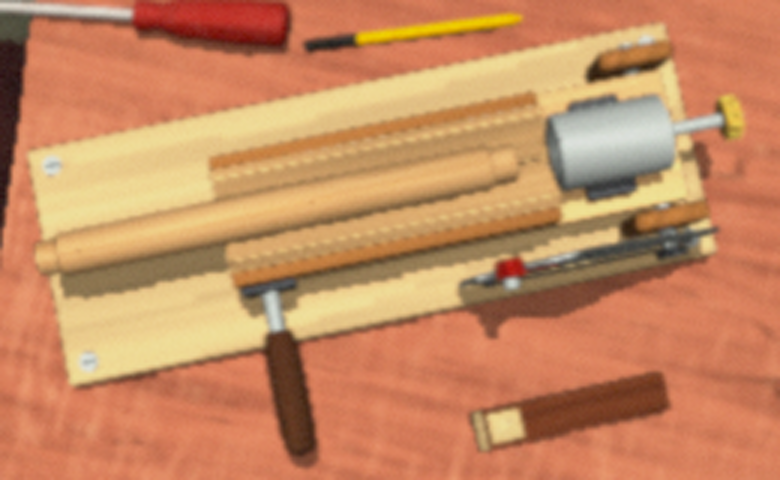

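In the crops (3x) the dark grip runs from (298,318) to (411,307) in the side view and from (281,335) to (303,458) in the top view. The rung's free end is at (209,477) and (40,257), and the red clip is at (250,100) and (510,269). Base board corners in the top crop are (28,152), (663,25) and (72,383).

```bash
cat > m.py <<'E'
from h import *
S=cam("side");T=cam("top")
s=lambda u,v:((u+.5)/3-.5+210,(v+.5)/3-.5+130)
t=lambda u,v:((u+.5)/3-.5+155,(v+.5)/3-.5+140)
pr=lambda n,x:print(n,np.round(x[0],4),"err",round(x[1],4))
pr("grip in",tri((S,s(298,318)),(T,t(281,335))))
pr("grip out",tri((S,s(411,307)),(T,t(303,458))))
pr("free",tri((S,s(209,477)),(T,t(40,257))))
pr("clip",tri((S,(293,163.1)),(T,(324.6,229.1))))
A,B,D=[plane(T,t(*p),.018) for p in((28,152),(663,25),(72,383))]
As,Bs,Ds=[plane(S,s(*p),.018) for p in((77,584),(32,115),(338,558))]  
print("top corners",A,B,D,np.linalg.norm(B-A),np.linalg.norm(D-A))
print("side corners",As,Bs,Ds,np.linalg.norm(Bs-As),np.linalg.norm(Ds-As))
sc=[tri((S,s(*a)),(T,t(*b))) for a,b in(((94,555),(51,165)),((316,533),(88,361)))]
for x in sc: pr("screw",x)
v=A-B;yaw=np.arctan2(v[1],v[0]);print("yaw jig y dir",np.degrees(yaw))
# rung axis from top image mask edges
for a,b in(((65,252),(490,167)),):
    P,Q=plane(T,t(*a),.077),plane(T,t(*b),.077);w=P-Q;print("rung dir",np.degrees(np.arctan2(w[1],w[0])))
E
python3 m.py
```

```text
grip in [ 0.479  -0.244   0.0652] err 0.0005
grip out [ 0.4099 -0.2563  0.0665] err 0.0024
free [ 0.525  -0.107   0.0842] err 0.0006
clip [ 0.5129 -0.3713  0.1266] err 0.0009
top corners [ 0.59480364 -0.08445536  0.018     ] [ 0.67069732 -0.48393909  0.018     ] [ 0.45116186 -0.11283448  0.018     ] 0.4066289456670074 0.14641835356974892
side corners [ 0.59431256 -0.0810746   0.018     ] [ 0.67200238 -0.48379288  0.018     ] [ 0.45342159 -0.10730283  0.018     ] 0.41014353181833957 0.14331150284544755
screw [ 0.5865 -0.0994  0.0199] err 0.0003
screw [ 0.4651 -0.1229  0.0189] err 0.0005
yaw jig y dir 100.75682803946879
rung dir 100.64859109845675
```

```bash
python3 -m handwheel '[[[0,0,0,-1],[0,0,0,-1],[0,0,0,-1],[0,0,0,-1],[0,0,0,-1],[0,0,0,-0.52],[-0.25,-1,0,0],[-0.25,-1,0,0],[-0.25,-1,0,0],[-0.25,-1,0,0],[-0.25,-1,0,0],[-0.25,-1,0,0],[-0.25,-1,0,0],[-0.25,-1,0,0],[-0.25,-1,0,0],[-0.25,-1,0,0],[-0.25,-1,0,0],[-0.25,-1,0,0],[-0.25,-1,0,0],[-0.25,-1,0,0]]]' 0 30
python3 -m handwheel '[[[-0.25,-1,0,0],[-0.25,-1,0,0],[-0.25,-1,0,0],[-0.25,-1,0,0],[-0.25,-1,0,0],[-0.25,-1,0,0],[-0.25,-1,0,0],[-0.25,-1,0,0],[-0.25,-1,0,0],[-0.25,-1,0,0],[0,-1,0,0],[0,0,0,0],[0,0,0,0]]]'
```

```text
t: 2.6
tcp_pos: [0.3885, 0.2506, 0.2498]
tool_rot: [-0.095, 0.995, -0.0, -0.0]
force: [-0.0, 0.0, 0.7]
finger_gap: -0.005
gripper_force: 0.0
t: 4.22
tcp_pos: [0.5012, -0.0063, 0.2497]
tool_rot: [-0.095, 0.995, 0.0, -0.001]
force: [0.3, -0.2, 0.8]
finger_gap: 0.001
gripper_force: 0.0
```

```bash
python3 -m handwheel '[[[-0.1,0,1,0],[0,0,1,0],[0,0,1,0],[0,0,1,0],[0,-0.5,1,0],[0,-0.5,1,0],[0,-0.5,0.9,0],[0,-0.5,0,0],[0,0,0,0],[0,0,0,0]]]'
python3 - <<'E'
from h import *
s=sense();p,d=snapshot("wrist");cv2.imwrite("pics/w1.png",p[:,:,::-1]);p,d=snapshot("side");cv2.imwrite("pics/s1.png",p[130:330,210:360,::-1].repeat(3,0).repeat(3,1))
E
```

```text
t: 5.48
tcp_pos: [0.514, -0.0551, 0.0785]
tool_rot: [-0.095, 0.995, -0.0, 0.001]
force: [-0.0, 0.4, 0.2]
finger_gap: 0.002
gripper_force: 0.0
```

View pics/w1.png

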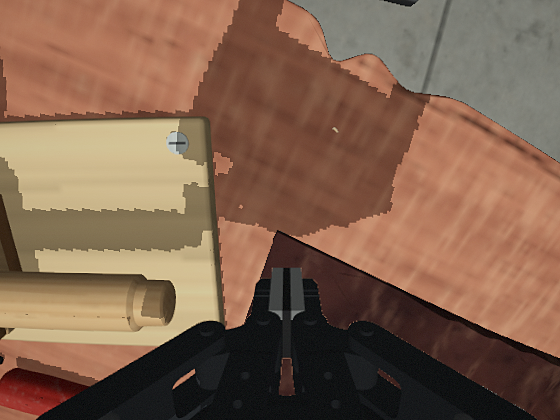

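The wrist view shows the rung's end face at about (162,303), clear to the left of the closed fingertips at (287,290) and in line with them. Now I check the alignment and approach.

```bash
python3 - <<'E'
from h import *
s=sense();C=cam("wrist",s);x=plane(C,(162,303),.077);d=x-s["tcp_pos"];Rm=R.from_quat(s["tool_rot"]).as_matrix()
print(x,"tool mm",Rm.T@d*1000, proj(C,s["tcp_pos"]))
E
python3 -m handwheel '[[[0,-0.4,0,0],[0,-0.4,0,0],[0,-0.2,0,0],[0,-0.2,0,0],[0,-0.2,0,0],[0,-0.2,0,0],[0,-0.2,0,0],[0,-0.2,0,0],[0,0,0,0]]]'
```

```text
[ 0.52349622 -0.1077229   0.077     ] tool mm [  0.57620118 -53.59726186   1.40843879] [286.01095768 307.17373883]
t: 6.7
tcp_pos: [0.5233, -0.105, 0.0775]
tool_rot: [-0.095, 0.995, -0.0, 0.0]
force: [-0.0, -0.2, -0.4]
finger_gap: 0.0
gripper_force: 0.0
```

```bash
python3 -m handwheel '[[[0,-0.2,0,0],[0,-0.2,0,0],[0,-0.2,0,0],[0,-0.2,0,0],[0,-0.1,0,0]]]' | egrep 'pos|force:'
for i in 1; do python3 -m handwheel '[[[0,-0.1,0,0],[0,-0.1,0,0]]]'| egrep 'pos|^force:'; done
python3 -c "
from h import *
p,d=snapshot('side');cv2.imwrite('pics/s2.png',cv2.resize(p[130:330,210:360,::-1],None,fx=3,fy=3))"
```

```text
tcp_pos: [0.5274, -0.127, 0.0775]
force: [0.1, 1.5, 0.2]
gripper_force: 0.4
tcp_pos: [0.5283, -0.1316, 0.0775]
force: [0.2, 1.0, -0.1]
```

View pics/s2.png

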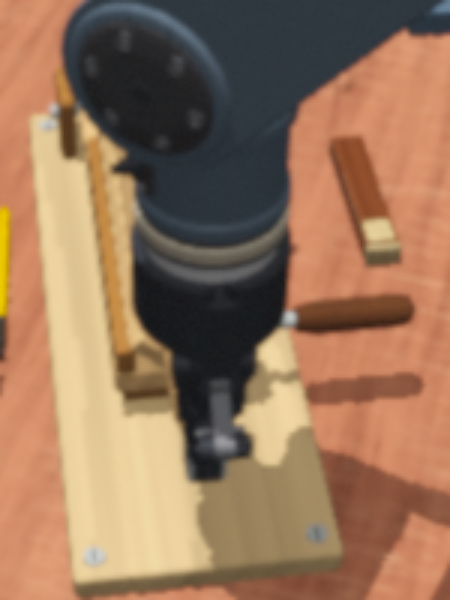

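Steady sliding force of 1 to 1.5 N, so the rung is moving. I'll go on in small steps, each one conditional on the force staying low.

```bash
cat > ok.sh <<'E'
# passes (exit 0) while the y push force is under 5 N
tee -a log.txt | awk '/^tcp_pos|^force/{print} /^force/{gsub(/[\[\],]/,"");f=$3} END{exit !(f<5&&f>-5)}'
E
python3 -m handwheel '[[[0,-0.1,0,0],[0,-0.1,0,0]]]' | sh ok.sh &&
python3 -m handwheel '[[[0,-0.1,0,0],[0,-0.1,0,0]]]' | sh ok.sh &&
python3 -m handwheel '[[[0,-0.1,0,0],[0,-0.1,0,0]]]' | sh ok.sh &&
python3 -m handwheel '[[[0,-0.1,0,0],[0,-0.1,0,0]]]' | sh ok.sh &&
python3 -m handwheel '[[[0,-0.1,0,0],[0,-0.1,0,0]]]' | sh ok.sh &&
python3 -m handwheel '[[[0,-0.1,0,0],[0,-0.1,0,0]]]' | sh ok.sh &&
python3 -m handwheel '[[[0,-0.1,0,0],[0,-0.1,0,0]]]' | sh ok.sh
```

```text
tcp_pos: [0.5293, -0.1365, 0.0775]
force: [-0.2, 1.3, 1.1]
tcp_pos: [0.5303, -0.1415, 0.0775]
force: [-0.2, 1.2, 0.9]
tcp_pos: [0.5312, -0.1464, 0.0775]
force: [-0.2, 0.7, 0.2]
tcp_pos: [0.5321, -0.1513, 0.0775]
force: [-0.1, -0.3, 0.5]
tcp_pos: [0.5329, -0.1558, 0.0775]
force: [0.1, 5.0, 1.3]
```

```bash
python3 -m handwheel '[[[0,-0.04,0,0],[0,0,0,0]]]' | egrep '^t|^force'
python3 -m handwheel '[[[0,-0.04,0,0],[0,0,0,0]]]' | egrep '^t|^force'
```

```text
t: 9.12
tcp_pos: [0.5329, -0.1558, 0.0775]
tool_rot: [-0.095, 0.995, 0.001, -0.0]
force: [0.1, 4.5, 1.1]
t: 9.38
tcp_pos: [0.5328, -0.156, 0.0774]
tool_rot: [-0.095, 0.996, 0.002, -0.001]
force: [1.1, 7.5, 2.5]
```

```bash
python3 -m handwheel '[[[0,-0.06,0,0],[0,0,0,0],[0,0,0,0]]]' | egrep '^t|^force'
```

```text
t: 9.75
tcp_pos: [0.5328, -0.1562, 0.0774]
tool_rot: [-0.095, 0.996, 0.003, -0.001]
force: [1.3, 11.1, 3.2]
```

The rung is home: 11 N with no further advance. I'll back off, rise, and move over the grip.

```bash
python3 -m handwheel '[[[0,0.8,0,0],[0,0.8,0,0],[0,0,-1,0],[0,0,-1,0],[0,0,-1,0],[0,0,-1,0],[0,0,-0.6,0],[1,-0.9,0,0],[1,-0.9,0,0],[1,-0.9,0,0],[1,-0.9,0,0],[0.15,-0.86,0,0],[0,0,0,0],[0,0,0,0],[0,0,0,0]]]' 60 40
python3 - <<'E'
from h import *
import json
s=sense();p,d=snapshot("wrist");cv2.imwrite("pics/w2.png",p[:,:,::-1]);np.savez("w2.npz",p=p,pos=s["tcp_pos"],q=s["tool_rot"])
p,d=snapshot("top");cv2.imwrite("pics/t2.png",p[:,:,::-1])
E
```

```text
t: 11.62
tcp_pos: [0.4457, -0.2482, 0.1924]
tool_rot: [-0.096, 0.995, 0.0, -0.0]
force: [-0.6, -0.1, -0.4]
finger_gap: 0.698
gripper_force: 0.0
```

View pics/w2.png

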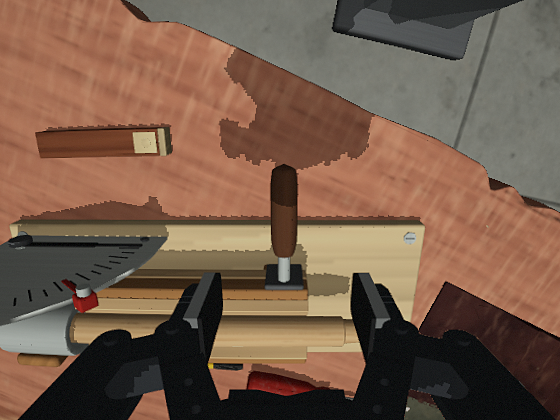

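The wrist view shows the grip at (284,210), the quadrant face with its ticks at lower left, the black pointer along (15–160,240), and the red strip from (65,282) to the clip at (87,300). I'll map the red and dark pixels onto the plate plane.

```bash
python3 - <<'E'
from h import *
z=np.load("w2.npz");p=z["p"];C=cam("wrist",dict(tool_rot=z["q"],tcp_pos=z["pos"]))
yaw=np.radians(10.8);x=np.array([np.cos(yaw),np.sin(yaw),0]);y=np.array([-x[1],x[0],0])
pin=np.array([.5912,-.4666,.046])
h=cv2.cvtColor(p,cv2.COLOR_RGB2HSV)
red=((h[...,0]<5)|(h[...,0]>175))&(h[...,1]>190)&(h[...,2]>70);red[:,180:]=0;red[:260]=0
for off in(-.064,):
    n=x;c=n@pin+off
    def pl(u,v):
        X=plane(C,(u,v),c,n)-pin;return X@y*1000,X[2]*1000
    # per-angle centre of the red strip by radius bins
    vs,us=np.nonzero(red);P=np.array([pl(u,v) for u,v in zip(us,vs)]);r=np.hypot(*P.T);a=np.degrees(np.arctan2(P[:,1],P[:,0]))
    print(off,len(us))
    for lo in range(70,150,8):
        k=(r>=lo)&(r<lo+8)
        if k.sum():print(lo,k.sum(),a[k].mean().round(2),a[k].min().round(1),a[k].max().round(1))
# rectify plate: 4 px/mm, y 0..150, z -20..140
c=x@pin-.064;W=np.zeros((560,600,3),np.uint8);mx=np.zeros((560,600),np.float32);my=mx.copy()
for i in range(560):
    for j in range(600):
        X=pin+y*(j/4)/1000+np.array([0,0,(120-i/4)/1000]);X=X+x*(c-x@X);mx[i,j],my[i,j]=proj(C,X)
W=cv2.remap(p,mx,my,cv2.INTER_CUBIC);cv2.imwrite("pics/plate.png",W[:,:,::-1])
g=np.median([np.nan]) 
s=tuple((284,210));print("grip z.066",plane(C,s,.066),"target",pin-.103*x+.24*y+[0,0,.02])
E
```

```text
-0.064 328
102 4 37.96 37.9 38.2
110 7 37.91 37.7 38.0
118 6 37.83 37.7 37.9
126 14 38.85 37.8 39.5
134 89 37.81 34.4 40.4
142 140 38.03 35.0 40.5
grip z.066 [ 0.44455133 -0.2499898   0.066     ] target [ 0.4450529  -0.25015134  0.066     ]
```

View pics/plate.png

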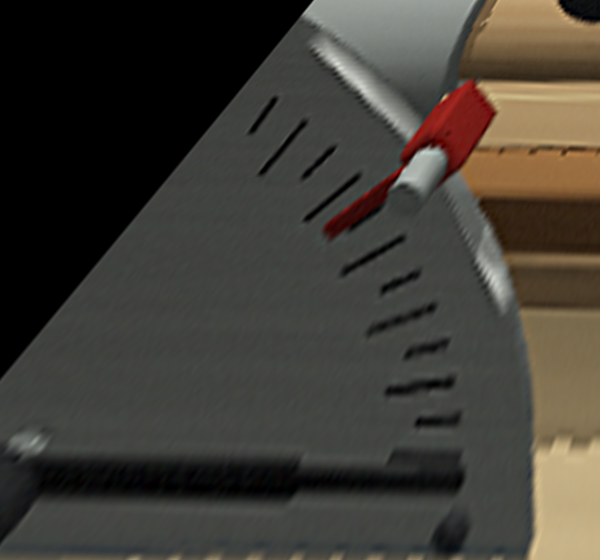

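The rectified plate shows ticks every 5° from (437,422) at 5° up to (263,115) at 55°. The red strip runs from (330,232) to (395,178), just above the 35° tick. I'll fit the tick circle to calibrate the scale.

```bash
python3 - <<'E'
from h import *
from scipy.optimize import least_squares
W=cv2.imread("pics/plate.png");g=cv2.cvtColor(W,cv2.COLOR_BGR2GRAY)
bl=cv2.medianBlur(g,41);m=((bl.astype(int)-g)>18).astype(np.uint8);m[440:]=0
hs=cv2.cvtColor(W,cv2.COLOR_BGR2HSV);red=((hs[...,0]<6)|(hs[...,0]>174))&(hs[...,1]>150)
m[cv2.dilate(red.astype(np.uint8),np.ones((7,7)))>0]=0
k,l,st,ce=cv2.connectedComponentsWithStats(m)
T=[]
for i in range(1,k):
    x,y=ce[i]
    if st[i,4]>60 and x<470 and y>80 and np.hypot(x/4,120-y/4)<122: T.append((x/4,120-y/4,st[i,4]))
T=np.array(T);a=np.degrees(np.arctan2(T[:,1],T[:,0]));T=T[np.argsort(a)];a=np.sort(a);print(np.c_[a,T].round(1))
np.save("ticks.npy",T)
v,u=np.nonzero(red);P=np.c_[u/4,120-v/4]
nom=5*np.round((a-12.5)/ .93/5+2).clip(1) ;print(nom)
lng=(nom%10==0)
def res(q,s=None):
    cy,cz,rL,rS,sy=q;r=np.where(lng,rL,rS);t=np.radians(nom)
    return np.r_[cy+sy*r*np.cos(t)-T[:,0],cz+r*np.sin(t)-T[:,1]]
f=least_squares(res,[0,0,109,112,1],loss="soft_l1");q=f.x;print(q.round(2),np.abs(f.fun).round(1))
cy,cz,sy=q[0],q[1],q[4]
A=np.degrees(np.arctan2(P[:,1]-cz,(P[:,0]-cy)/sy));rr=np.hypot(P[:,1]-cz,(P[:,0]-cy)/sy)
for lo in range(96,144,4):
    kk=(rr>=lo)&(rr<lo+4)
    if kk.sum():print(lo,kk.sum(),A[kk].mean().round(2),A[kk].min().round(2),A[kk].max().round(2))
E
```

```text
[[  7.7 109.6  14.8 513. ]
 [ 12.6 104.9  23.4 775. ]
 [ 17.2 106.5  32.9 463. ]
 [ 21.9 100.4  40.3 667. ]
 [ 26.4  99.9  49.6 380. ]
 [ 31.2  93.   56.2 574. ]
 [ 40.4  89.   75.8  69. ]
 [ 40.4  81.4  69.4 374. ]
 [ 45.   79.5  79.5 294. ]
 [ 49.6  69.6  81.9 378. ]
 [ 54.2  66.7  92.6 211. ]
 [ 87.6   1.1  27.2  65. ]]
[ 5. 10. 15. 20. 25. 30. 40. 40. 45. 50. 55. 90.]
[  2.21   6.23  99.28 103.26   1.05] [ 0.8  0.1  0.5  0.1  0.7  0.4  6.9  0.8  0.6  0.3  2.2  1.1  0.4  0.
  0.   0.1  0.2  0.4  5.8  0.7  0.3  0.4  1.8 78.3]
96 267 36.46 35.07 37.62
100 304 36.44 35.07 54.46
104 300 36.42 -3.6 49.74
108 251 36.74 35.42 49.72
112 120 37.22 36.53 37.7
116 82 37.85 37.12 38.82
120 191 38.55 33.64 39.48
124 394 37.62 33.67 40.01
128 920 37.23 33.9 40.5
132 941 37.72 34.46 40.78
136 852 38.1 35.2 40.79
140 737 38.44 35.89 40.74
```

```bash
cat > fit.py <<'E'
from h import *
from scipy.optimize import least_squares
T=np.load("ticks.npy")[:11,:2];T=np.delete(T,[6,10],0);nom=np.array([5,10,15,20,25,30,40,45,50.]);
# 40 tick: ends at (303,222),(362,175) px in the rectified picture
T[6]=((303+362)/8,120-(222+175)/8)
t=np.radians(nom);L=nom%10==0
def mod(q,r,t):
    x,y=r*np.cos(t),r*np.sin(t);return np.c_[q[0]+q[2]*x+q[3]*y,q[1]+q[4]*x+q[5]*y]
f=least_squares(lambda q:(mod(q,np.where(L,100,q[6]),t)-T).ravel(),[0,0,1,0,0,1,103]);q=f.x
print(q.round(3),f.fun.reshape(-1,2).round(2).tolist())
W=cv2.imread("pics/plate.png");hs=cv2.cvtColor(W,cv2.COLOR_BGR2HSV);red=((hs[...,0]<6)|(hs[...,0]>174))&(hs[...,1]>150)
v,u=np.nonzero(red);P=np.c_[u/4,120-v/4]
X=np.linalg.solve(np.array([[q[2],q[3]],[q[4],q[5]]]),(P-q[:2]).T);A=np.degrees(np.arctan2(X[1],X[0]));r=np.hypot(*X)
for lo in range(86,122,3):
    k=(r>=lo)&(r<lo+3)&(A>30)&(A<44)
    if k.sum():print(lo,k.sum(),np.median(A[k]).round(2),A[k].min().round(2),A[k].max().round(2))
E
python3 fit.py
```

```text
[2.25700e+00 4.46000e-01 1.04000e+00 1.20000e-02 5.10000e-02 1.02500e+00
 1.03461e+02] [[-0.07, 0.07], [-0.04, -0.19], [-0.03, 0.03], [0.05, -0.02], [0.42, 0.38], [-0.04, -0.12], [-0.41, -0.14], [-0.3, -0.36], [0.42, 0.36]]
92 31 36.64 35.58 37.51
95 191 36.62 35.52 37.74
98 220 36.49 35.07 37.74
101 234 36.37 35.05 37.67
104 229 36.4 35.17 39.86
107 225 36.4 35.16 37.62
110 144 36.72 35.49 37.46
113 84 37.01 36.45 37.44
116 53 37.31 36.93 38.29
119 139 38.15 37.37 39.03
```

The mark is at about 36.5° (0.637 rad); the side and top views agree at 36.7°. Now the grasp.

```bash
python3 -m handwheel '[[[0,-0.08,1,0],[0,0,1,0],[0,0,1,0],[0,0,1,0],[0,0,1,0],[0,0,0.06,0],[0,0,0,0],[0,0,0,0]]]'
python3 -m handwheel '[[[0,0,0,0],[0,0,0,0],[0,0,0,0],[0,0,0,0],[0,0,0,0],[0,0,0,0],[0,0,0,0],[0,0,0,0]]]' 5 60
python3 - <<'E'
from h import *
s=sense();print(s["tcp_pos"],s["t"])
p,d=snapshot("wrist");cv2.imwrite("pics/w3.png",p[:,:,::-1])
E
```

```text
t: 12.72
tcp_pos: [0.4464, -0.2516, 0.067]
tool_rot: [-0.095, 0.995, -0.001, 0.001]
force: [0.9, -0.6, -0.1]
finger_gap: 0.702
gripper_force: 0.0
t: 13.72
tcp_pos: [0.4456, -0.2503, 0.0667]
tool_rot: [-0.095, 0.996, 0.001, -0.0]
force: [0.7, 2.6, 5.6]
finger_gap: 0.225
gripper_force: 58.4
[ 0.44559531 -0.25029489  0.06670727] 13.725
```

```bash
python3 -m handwheel '[[[0,-0.07,-0.61,0],[0,-0.11,-0.60,0],[0,-0.15,-0.60,0],[0,-0.18,-0.585,0],[0,-0.22,-0.57,0],[0,-0.26,-0.555,0],[0,-0.29,-0.54,0],[0,-0.33,-0.52,0],[0,-0.36,-0.50,0],[0,0,0,0],[0,0,0,0],[0,0,0,0]]]'
cat > ang.py <<'E'
from h import *
s=sense();y=np.array([-.1874,.9823,0]);d=s["tcp_pos"]-np.array([.5912,-.4666,.046])
print("t",s["t"],"angle by hand",np.degrees(np.arctan2(d[2],d@y))-np.degrees(np.arctan2(.0207,.2398)),"r",np.hypot(d[2],d@y),"F",np.round(s["force"],1))
E
python3 ang.py; python3 -c "
from h import *
s=sense()
p,d=snapshot('wrist');cv2.imwrite('pics/w4.png',p[:,:,::-1]);np.savez('w4.npz',p=p,pos=s['tcp_pos'],q=s['tool_rot'])
p,d=snapshot('side');cv2.imwrite('pics/s4.png',p[:,:,::-1])"
```

```text
t: 15.28
tcp_pos: [0.4539, -0.2944, 0.1927]
tool_rot: [-0.094, 0.996, 0.006, -0.001]
force: [2.5, 10.3, -0.3]
finger_gap: 0.227
gripper_force: 60.3
t 15.275 angle by hand 32.02731315658377 r 0.24395983392363899 F [ 2.5 10.3 -0.3]
```

View pics/w4.png

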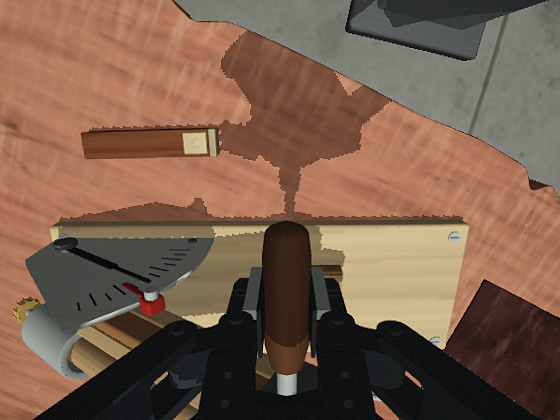

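The wrist view shows the pointer from the pin at (65,243) to its tip at (150,283), just short of the red strip at (130–150,287–297). I'll read both angles numerically, using the flat view (pointer at 0°) to calibrate the pointer's stand-off.

```bash
cat > read.py <<'E'
import sys
from h import *
from scipy.optimize import least_squares
x=np.array([.9823,.1874,0]);y=np.array([-.1874,.9823,0]);pin=np.array([.5912,-.4666,.046])
j,i=np.meshgrid(np.arange(600),np.arange(560))
def rect(f,off):
    z=np.load(f);K,D,E=cam("wrist",dict(tool_rot=z["q"],tcp_pos=z["pos"]))
    X=pin+x*off+(j/4000)[...,None]*y+((120-i/4)/1000)[...,None]*np.array([0,0,1.])
    c=(X.reshape(-1,3)-E[:3,3])@E[:3,:3];c[:,1:]*=-1
    uv=cv2.projectPoints(c,np.zeros(3),np.zeros(3),K,D)[0].reshape(560,600,2).astype(np.float32)
    return cv2.remap(z["p"],uv[...,0],uv[...,1],cv2.INTER_CUBIC)
def redmask(W):
    h=cv2.cvtColor(W,cv2.COLOR_RGB2HSV);return ((h[...,0]<6)|(h[...,0]>174))&(h[...,1]>150)
def fitticks(W,q):
    """tick centres near where the last frame predicts them -> affine tick frame q"""
    g=cv2.cvtColor(W,cv2.COLOR_RGB2GRAY);m=((cv2.medianBlur(g,41).astype(int)-g)>15).astype(np.uint8)
    m[cv2.dilate(redmask(W).astype(np.uint8),np.ones((7,7)))>0]=0
    k,l,st,ce=cv2.connectedComponentsWithStats(m);ok=[n for n in range(1,k) if 120<st[n,4]<1000]
    C=np.array([(ce[n][0]/4,120-ce[n][1]/4) for n in ok])
    for it in range(4):
        pts=[]
        for a in range(5,60,5):
            r=100 if a%10==0 else 103.46;t=np.radians(a);M=q[:2]+np.reshape(q[2:],(2,2))@[r*np.cos(t),r*np.sin(t)]
            e=np.hypot(*(C-M).T);n=e.argmin()
            if e[n]<(4,3,2,2)[it]: pts.append((r*np.cos(t),r*np.sin(t),*C[n],a))
        P=np.array(pts);H=np.c_[np.ones(len(P)),P[:,:2]];s=np.linalg.lstsq(H,P[:,2:4],rcond=None)[0]
        q=np.r_[s[0],s[1:].T.ravel()]
    return q,P[:,4].astype(int).tolist(),np.abs(H@s-P[:,2:4]).max()
def polar(q,u,v):
    X=np.linalg.solve(np.reshape(q[2:],(2,2)),(np.c_[u/4,120-v/4]-q[:2]).T);return np.hypot(*X),np.degrees(np.arctan2(X[1],X[0]))
q0=np.array([2.257,.446,1.04,.012,.051,1.025])
def read(f,offs,guess):
    W=rect(f,-.064);q,used,e=fitticks(W,q0);print(f,"ticks",used,"res",round(e,2),q.round(2))
    v,u=np.nonzero(redmask(W));r,a=polar(q,u,v);k=(r>94)&(r<108)&(a>30)&(a<44);print(" red",k.sum(),a[k].min().round(2),np.median(a[k]).round(2),a[k].max().round(2))
    for o in offs:
        V=rect(f,o);g=cv2.cvtColor(V,cv2.COLOR_RGB2GRAY);v,u=np.nonzero(g<40);r,a=polar(q,u,v)
        out=[]
        for lo in(50,60,70,76,82):
            k=(r>lo)&(r<lo+6)&(abs(a-guess)<6);out.append(np.median(a[k]).round(2) if k.any() else None)
        print(" pointer off",o,out)
    cv2.imwrite(f[:-4]+"_r.png",W[:,:,::-1])
if __name__=="__main__":
    read("w2.npz",(-.064,-.0655,-.067,-.0685),-2)
    for f in sys.argv[2:]: read(f,(-.064,-.0655,-.067,-.0685),float(sys.argv[1]))
E
python3 read.py 32 w4.npz
```

```text
w2.npz ticks [5, 10, 15, 20, 25, 30, 40, 45, 50, 55] res 1.4 [ 9.97  9.23  0.97 -0.02 -0.03  0.99]
 red 904 35.02 36.41 39.83
 pointer off -0.064 [np.float64(-5.4), np.float64(-5.08), np.float64(-5.58), np.float64(-5.12), np.float64(-4.68)]
 pointer off -0.0655 [np.float64(-3.58), np.float64(-3.59), np.float64(-3.02), np.float64(-2.69), np.float64(-2.39)]
 pointer off -0.067 [np.float64(-1.14), np.float64(-0.63), np.float64(-0.17), np.float64(-0.22), np.float64(-0.11)]
 pointer off -0.0685 [np.float64(0.66), np.float64(1.08), np.float64(1.79), np.float64(1.98), np.float64(2.13)]
w4.npz ticks [5, 10, 15, 20, 25, 40, 45, 55] res 1.24 [3.34 5.14 1.02 0.01 0.   1.02]
 red 1013 34.88 36.29 37.62
 pointer off -0.064 [np.float64(29.2), np.float64(29.06), np.float64(28.78), np.float64(28.94), np.float64(29.14)]
 pointer off -0.0655 [np.float64(30.01), np.float64(29.89), np.float64(30.04), np.float64(30.1), np.float64(30.18)]
 pointer off -0.067 [np.float64(31.48), np.float64(31.4), np.float64(31.41), np.float64(31.28), np.float64(31.25)]
 pointer off -0.0685 [np.float64(33.22), np.float64(32.85), np.float64(32.68), np.float64(32.44), np.float64(32.31)]
```

```bash
python3 -m handwheel '[[[0,-0.08,-0.14,0],[0,-0.08,-0.14,0],[0,-0.08,-0.14,0],[0,-0.08,-0.14,0],[0,0,0,0],[0,0,0,0],[0,0,0,0],[0,0,0,0]]]'
cat > shot.py <<'E'
from h import *
import sys
s=sense();p,d=snapshot('wrist');np.savez(sys.argv[1]+'.npz',p=p,pos=s['tcp_pos'],q=s['tool_rot'])
E
python3 ang.py; python3 shot.py w5; python3 read.py 36 w5.npz | tail -6
```

```text
t: 16.38
tcp_pos: [0.4558, -0.3041, 0.2062]
tool_rot: [-0.094, 0.996, 0.004, -0.001]
force: [4.3, 5.2, -6.7]
finger_gap: 0.223
gripper_force: 59.3
t 16.375 angle by hand 35.949460706239975 r 0.2447399959572927 F [ 4.3  5.2 -6.7]
w5.npz ticks [5, 10, 15, 20, 25, 40, 45, 50, 55] res 0.61 [2.1  3.79 1.03 0.01 0.02 1.01]
 red 1054 30.03 36.24 37.7
 pointer off -0.064 [np.float64(33.49), np.float64(33.23), np.float64(32.92), np.float64(33.11), np.float64(33.18)]
 pointer off -0.0655 [np.float64(34.28), np.float64(34.11), np.float64(34.26), np.float64(34.24), np.float64(34.22)]
 pointer off -0.067 [np.float64(35.69), np.float64(35.49), np.float64(35.61), np.float64(35.32), np.float64(35.29)]
 pointer off -0.0685 [np.float64(37.33), np.float64(37.01), np.float64(36.74), np.float64(36.51), np.float64(36.36)]
```

```bash
python3 - <<'E'
from read import *
W2=rect("w2.npz",-.064);W5=rect("w5.npz",-.064)
q5,u,e=fitticks(W5,q0);print(u,e)
for nm,f,q,gs in(("w2","w2.npz",q0,0),("w5","w5.npz",q5,35.5)):
  for o in(-.066,-.0665,-.067,-.0675):
    g=cv2.cvtColor(rect(f,o),cv2.COLOR_RGB2GRAY);v,u=np.nonzero(g<40);r,a=polar(q,u,v)
    s=[]
    for lo in range(76,100,6):
        k=(r>lo)&(r<lo+6)&(abs(a-gs)<5);s.append((np.percentile(a[k],[2,50,98]).round(1).tolist(),int(k.sum())) if k.any() else None)
    print(nm,o,s)
a=rect("w5.npz",-.064)[100:500,200:600,::-1];b=rect("w5.npz",-.067)[100:500,200:600,::-1]
c=np.hstack([a,b]);
def mk(o,dx):
  for ang in(35,36,37):
    t=np.radians(ang)
    for r in(60,118):
      X=q5[:2]+np.reshape(q5[2:],(2,2))@[r*np.cos(t),r*np.sin(t)];cv2.circle(c,(int(X[0]*4-200+dx),int((120-X[1])*4-100)),1,(0,255,0),-1)
c=np.ascontiguousarray(c);mk(0,0);mk(0,400);cv2.imwrite("pics/w5c.png",c)
E
```

```text
[5, 10, 15, 20, 25, 40, 45, 50, 55] 0.6055110781322952
w2 -0.066 [([-2.1, -0.1, 2.0], 593), ([-2.2, -0.3, 1.5], 578), ([-2.2, -0.6, 1.3], 570), ([-2.4, -0.3, 3.4], 732)]
w2 -0.0665 [([-1.4, 0.7, 2.8], 598), ([-1.5, 0.4, 2.3], 578), ([-1.6, 0.1, 1.8], 564), ([-1.7, 0.3, 3.9], 723)]
w2 -0.067 [([-0.5, 1.5, 3.6], 590), ([-0.7, 1.1, 3.0], 579), ([-0.9, 0.8, 2.6], 568), ([-1.1, 0.9, 4.5], 702)]
w2 -0.0675 [([0.2, 2.2, 4.3], 598), ([0.0, 1.8, 3.7], 580), ([-0.2, 1.5, 3.2], 572), ([-0.4, 1.4, 4.9], 654)]
w5 -0.066 [([33.1, 34.6, 36.1], 421), ([33.1, 34.6, 36.0], 447), ([33.3, 34.6, 35.9], 422), ([31.1, 34.6, 38.0], 730)]
w5 -0.0665 [([33.5, 34.9, 36.4], 417), ([33.5, 34.9, 36.4], 439), ([33.6, 34.9, 36.2], 424), ([31.4, 34.7, 37.9], 643)]
w5 -0.067 [([33.9, 35.3, 36.8], 417), ([33.9, 35.3, 36.7], 436), ([33.9, 35.2, 36.5], 424), ([31.8, 35.0, 37.2], 562)]
w5 -0.0675 [([34.2, 35.7, 37.1], 416), ([34.3, 35.7, 37.0], 428), ([34.3, 35.6, 36.9], 427), ([32.2, 35.2, 36.7], 510)]
```

View pics/w5c.png

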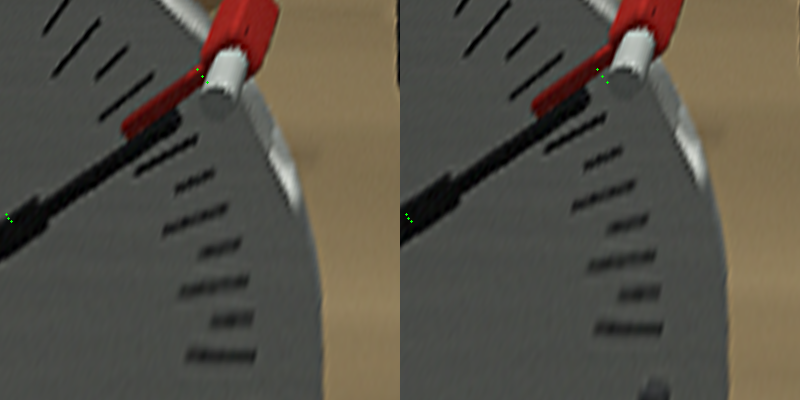

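The rectified view shows the pointer tip about 1 to 1.5° below the red strip's middle line. The vision reading of about 34.9° also explains the hand's radius error: the round grip rolled about 5 mm in the pads. I'll raise it by about 1.4° with a firmer grip.

```bash
python3 -m handwheel '[[[0,0,0,0],[0,-0.05,-0.06,0],[0,-0.05,-0.06,0],[0,-0.05,-0.06,0],[0,0,0,0],[0,0,0,0],[0,0,0,0],[0,0,0,0]]]' - 90
python3 ang.py; python3 shot.py w6; cat > fine.py <<'E'
from read import *
for f in sys.argv[1:]:
  q,u,e=fitticks(rect(f,-.064),q0);print(f,u,round(e,2))
  W=rect(f,-.064);v,u=np.nonzero(redmask(W));r,a=polar(q,u,v)
  print("red",[np.percentile(a[k],[2,50,98]).round(2).tolist() for lo in(93,97,101,105) for k in[(r>lo)&(r<lo+4)&(a>33)&(a<40)] if k.any()])
  for o in(-.0663,-.067):
    g=cv2.cvtColor(rect(f,o),cv2.COLOR_RGB2GRAY);v,u=np.nonzero(g<40);r,a=polar(q,u,v)
    print(o,[np.percentile(a[k],[2,50,98]).round(2).tolist() for lo in(70,76,82,88) for k in[(r>lo)&(r<lo+6)&(abs(a-36)<4)]])
E
python3 fine.py w5.npz w6.npz
```

```text
t: 17.42
tcp_pos: [0.4564, -0.3071, 0.21]
tool_rot: [-0.094, 0.996, 0.005, -0.001]
force: [5.5, 5.6, -9.0]
finger_gap: 0.211
gripper_force: 88.0
t 17.425 angle by hand 37.08497785806226 r 0.24495229450053385 F [ 5.5  5.6 -9. ]
w5.npz [5, 10, 15, 20, 25, 40, 45, 50, 55] 0.6
red [[34.78, 36.07, 37.46], [35.02, 36.33, 37.63], [34.97, 36.27, 37.57], [34.99, 36.23, 37.47]]
-0.0663 [[32.51, 35.0, 38.0], [33.33, 34.81, 36.27], [33.36, 34.78, 36.22], [33.49, 34.77, 36.06]]
-0.067 [[32.63, 35.61, 38.58], [33.87, 35.32, 36.77], [33.87, 35.3, 36.71], [33.93, 35.22, 36.51]]
w6.npz [5, 10, 15, 20, 25, 30, 40, 45, 50, 55] 1.19
red [[35.66, 36.48, 37.4], [35.81, 36.68, 37.52], [35.95, 36.75, 37.55], [36.0, 36.81, 37.61]]
-0.0663 [[33.4, 35.07, 36.71], [33.84, 35.35, 36.83], [34.03, 35.48, 36.9], [34.28, 35.6, 36.91]]
-0.067 [[33.93, 35.58, 37.22], [34.36, 35.85, 37.33], [34.57, 35.99, 37.4], [34.75, 36.06, 37.37]]
```

```bash
python3 - <<'E'
from read import *
q,_,_=fitticks(rect("w5.npz",-.064),q0)
for f in("w4.npz","w5.npz","w6.npz"):
  W=rect(f,-.064);v,u=np.nonzero(redmask(W));r,a=polar(q,u,v);k=(r>97)&(r<106)&(a>33)&(a<40)
  out=[np.percentile(a[k],[2,50,98]).round(2).tolist()]
  for o in(-.0663,-.067):
    g=cv2.cvtColor(rect(f,o),cv2.COLOR_RGB2GRAY);v,u=np.nonzero(g<40);r,a=polar(q,u,v);k=(r>76)&(r<92)&(abs(a-34)<6)
    out.append(np.median(a[k]).round(2))
  z=g;print(f,out)
E
```

```text
w4.npz [[34.84, 36.11, 37.34], np.float64(30.65), np.float64(31.16)]
w5.npz [[34.99, 36.29, 37.59], np.float64(34.79), np.float64(35.28)]
w6.npz [[36.0, 36.85, 37.69], np.float64(36.06), np.float64(36.55)]
```

```bash
python3 -m handwheel '[[[0,-0.02,-0.03,0],[0,0,0,0],[0,0,0,0],[0,0,0,0]]]' >/dev/null; python3 ang.py
python3 -m handwheel '[[[0,0,0,0],[0,0,0,0],[0,0,0,0],[0,0,0,0],[0,0,0,0],[0,0,0,0],[0,0,0,0],[0,0,0,0]]]' >/dev/null; python3 ang.py; python3 shot.py w7
python3 - <<'E'
from read import *
q,_,_=fitticks(rect("w5.npz",-.064),q0)
for f in("w6.npz","w7.npz"):
  W=rect(f,-.064);v,u=np.nonzero(redmask(W));r,a=polar(q,u,v);k=(r>97)&(r<106)&(a>33)&(a<40)
  g=cv2.cvtColor(rect(f,-.0665),cv2.COLOR_RGB2GRAY);v,u=np.nonzero(g<40);r,b=polar(q,u,v);m=(r>76)&(r<92)&(abs(b-34)<6)
  print(f,"red top",np.percentile(a[k],98).round(2),"pointer",np.median(b[m]).round(2))
E
```

```text
t 17.975 angle by hand 37.27931816566946 r 0.2449810706706808 F [  5.7   4.8 -10.5]
t 18.975 angle by hand 37.28409264660833 r 0.2449979841455248 F [ 5.6  4.3 -8.5]
w6.npz red top 37.69 pointer 36.19
w7.npz red top 37.7 pointer 36.42
```

The pointer reads about 36.3° against the mark at about 36.4°, and the hold was steady for a second. Handing in.

```bash
python3 -c "
from station import *
print(sign_off())"
```

```text
the job is handed in; nothing more can be done
None
```

I pushed the rung home until it stopped dead at 11 N, then lifted the cradle. At hand-in the grip was holding it steady with the pointer at about 36.3°, against the red mark at about 36.4°; I did not re-check the rung's seat by camera after the lift.

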